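# Click the length stop into the yellow notch

## Robot

A 6-joint arm with a two-finger parallel gripper is mounted at the origin on the work surface; the furniture and walls round the work are solid. World frame = base frame: x ahead of the robot, y to its left, z up, the work surface at z = 0. Lengths are in m, angles in rad, forces in N, time in s.
With the tool pointing down it reaches from about 0.35 to 0.975 m from the base axis. Payload 4.9 kg.
Tool frame: the origin (TCP) lies on the mounting face of the last link; the fingertips stand 173 mm ahead of it and the grasp point (between the pads) lies 155 mm ahead of it; z points along the fingers, y is the line along which they close (so a half turn about z gives the same grasp; the last joint's range is limited). The gripper opens to 85 mm and grips with 20 to 120 N. Pads are 22 mm wide; open, the fingers measure 114 mm over their backs; the gripper's body (76 mm by 85 mm) begins 54 mm behind the grasp point. The pads swing forward as they close: fully open they stand 13 mm farther back than shut.
Start: joints at [-1.308, 0.053, 1.613, -0, 1.476, -0.119], TCP at [0.233, -0.58, 0.405] pointing down, gripper open.
Joint ranges: [-3.01, 3.01], [-1.01, 2.22], [0.06, 2.58], [-1.02, 4.17], [0.09, 2.62], [-3.14, 3.14]. Speed limits (rad/s): [2.57, 2.57, 3.14, 3.14, 3.14, 3.14].

## Interface

Orientations are given as a rotation vector (axis times angle).
In Python, from station import monitor, eyes, finish_job gives the robot as it stands. The module is installed in compiled form; this text tells all that it offers.
- The arm moves only by the tool step_arm, never from a script. Its argument "commands" is a list of rows, each a list of 3 entries, a list of its own where there are three numbers: the opening in per cent of the stroke, from 0 (shut) to 100 (fully open), then the shift along the tool's x, y, z in mm, then the turn about the tool's z in degrees. In form: [[hand, [x, y, z], yaw], ...]. A call has 1 to 12 rows; each row is the pose to reach, as a shift and turn from the pose commanded when the call began, along the tool's axes at that moment; what a row does not reach only later rows make up. A row lasts 1/8 s, in which the tool goes at most 62.5 mm and 10.7 degrees, less where a joint would pass 70% of its speed; a pose out of reach is approached as far as the arm can. A call with a gripper value outside its range is refused whole. The fingers move at their own pace and stop on an object; "squeeze" is the grip in N (left out, the last holds). Time passes only in rows, so rows that repeat a pose let the fingers close. It gives the time, the measured TCP pose, the force, the opening and the grip force at its end, in the units of the state.
- monitor.get_obs(): the state, without advancing time (a new reading comes with each control period).
- eyes.get_image(name): name is "side" or "top"; returns the picture (420x560x3 uint8, red, green, blue); there is no depth.
- eyes.camera_info(name): a dict with "camera_matrix" (3x3 intrinsics, pixels), "extrinsics" (4x4, takes a point from camera to world coordinates). Camera axes: x right, y down, z forward; pixel columns grow to the right and rows downward; lengths in m; the calibration is good to about 2 mm. A picture is of the moment at which its call begins. camera_info takes no time and is no camera call.
- finish_job(): hands the job in; it is judged then, once.
The state is a dict: "t": time; "q": joint angles; "dq": joint speeds; "effort": joint torques, N m; "tool_pos": TCP position; "tool_rot": TCP orientation; "contact_force": force on the tool from outside, world axes, zero at the start; "wrist_torque": the same for the moment, N m; "opening": finger opening in m; "grip_force": force on a finger pad.
Only numpy, scipy, OpenCV 4.12 (cv2) and the standard library are available. Lean on these libraries where they do the work, as an engineer would, in place of code of your own. Each camera call takes 0.05 s, during which the arm holds its last target. There are 200 camera calls.

## Task

Set the length gauge for the next plastic profiles: push the blue stop along its rail with the fingertips until its spring pin clicks into the notch of the yellow plate, and leave it seated there; if the green plate comes first, push on through its click. Only push the stop: do not pinch it, do not touch or pull up the black knob on it, and leave the rod pack, screwdriver, side cutter and eraser where they lie.

Things in the scene. Friction and masses are not known exactly. Their poses are not given: they have to be found in the camera images.
- gauge: Length gauge fixed to the baseboard: plywood board 112 x 370 x 12 mm with an aluminium rail (24 mm wide, top 26 mm above the baseboard, at x = +14 mm) and a steel strip (30 mm wide, top at 14 mm, at x = -30 mm), both along its y; black end caps on the rail ends, 31 mm high. Origin: centre of the underside; y along the rail, z up.
- stop (a joint): Blue stop on the rail: m along the gauge's +y, 0 at the gauge's middle, limits +-0.135. It starts near the -y end; both plates lie to its +y side. A crosshead 104 mm across the rail (gauge x -50 to +54 mm), 44 mm along it, 36 to 66 mm above the baseboard, lower parts astride the rail. It slides with less than 1 N of friction, stays where left and cannot leave the rail.
- right_pad (a point): Black rubber pad on the stop's -y end face, 40 mm across the rail, 4 mm thick, 26 mm high (38 to 64 mm above the baseboard). Origin at its centre, gauge x = +4 mm; the outer face is 2 mm to -y of it. Push here to move the stop to +y; below it the rail's top is at 26 mm. Axes as the gauge's.
- left_pad (a point): The same pad on the stop's +y end face (outer face 2 mm to +y of its origin); push here to move the stop back to -y.
- stop_pin (a point): Point that moves with the stop, on the axis of its spring pin, gauge x = -30 mm, 18 mm above the baseboard (the pin ball's lowest point when fully down). A white line on the stop's -x face marks it. The pin is seated when this point is level with the notch point along the gauge's y.
- pin_knob: Spring pin with a round black knob, 20 mm across, on top of the stop (knob top at 86 mm when down). Origin at the pin ball's lowest point: 18 mm above the baseboard between plates, 18 to 19 mm in a notch, about 23 mm on a ridge. It rises and drops by itself as the stop is pushed; not to be touched.
- yellow_plate: Yellow plate clamped on the steel strip, 44 mm along the rail. Origin under the notch's middle, 14 mm above the baseboard, at gauge x = -30 mm; axes as the gauge's. Two ridges 5 mm high, crests 7 mm either side of a V notch. Climbing a ridge takes 2 to 5 N; past the crest the force dips and the stop jumps the last 4 mm into the notch by itself; leaving it takes 9 to 15 N, more if pushed fast.
- yellow_notch (a point): Middle of the yellow plate's notch, at the foot of the V, 18 mm above the baseboard.
- green_plate: Green notch plate of the same shape; the two plates may stand in either order along the rail, 65 to 120 mm apart.
- rod_pack: White pack of plastic profiles, 30 x 252 x 22 mm, loose; origin at the centre of its underside. Bystander.
- screwdriver_red: Red screwdriver, 22 x 160 x 22 mm, loose; origin at the centre of its underside. Bystander.
- side_cutter: Orange side cutter, 109 x 32 x 9 mm, loose; origin at the centre of its underside. Bystander.
- eraser: Blue and white eraser, 20 x 40 x 13 mm, loose; origin at the centre of its underside. Bystander.

How it is judged:
At the end, for the whole second after the job is handed in: The stop's pin lies within 2.5 mm of the middle of the yellow plate's notch along the rail, has dropped into it (ball's lowest point less than 20.5 mm above the baseboard), and the stop is at rest (y of stop_pin in the frame of yellow_plate between -0.0025 and 0.0025 m and z of pin_knob in the frame of gauge below 0.0205 m and velocity of joint stop between -0.003 and 0.003 m/s); the robot touches nothing.
It fails at once if the knob is pulled up (pin more than 13 mm above its lowest place) (z of pin_knob in the frame of gauge above 0.031 m).
It fails at once if the knob is touched with more than 2 N (contact force between the fingers and pin_knob above 2 N).
It fails at once if the stop is pinched (the fingers press on both of its end pads at once) (contact force between the fingers and right_pad_face above 0.5 N and contact force between the fingers and left_pad_face above 0.5 N).
It fails at once if the rod pack, screwdriver, side cutter or eraser is moved more than 20 mm (distance of any of rod_pack, screwdriver_red, side_cutter, eraser from where it was at the start of the episode above 0.02 m).
It also fails if it takes over 40 s, if anything falls off the work surface, if the arm or the gripper's body presses on something with over 40 N, if the wrist force passes 120 N, or if a joint passes its speed limit or range.

## Working session

There is one attempt and no reset: what is moved stays moved. The work goes in short steps, Python scripts to look and compute and a tool call to move; the robot and the scene stay as the last step left them, time stands still between calls to the robot, and variables do not carry over. Pictures are saved under pics/ and viewed, at most 10 in all, crops included, and the job is handed in when it is done.

Besides the shell and the picture viewer there is one more tool, called after ">>>" as name(argument=value, ...), one argument or row to a line, values as JSON. step_arm: Moves the arm, as the interface text tells. Its arguments: {"type":"object","properties":{"commands":{"type":"array"},"squeeze":{"type":"number"}},"required":["commands"]}

```bash
mkdir -p pics; python3 - <<'E'
from station import monitor, eyes
import cv2, numpy as np
o=monitor.get_obs(); print(o)
for n in("side","top"):
    im=eyes.get_image(n); cv2.imwrite(f"pics/{n}0.png",im[:,:,::-1]); i=eyes.camera_info(n); print(n,np.round(i["camera_matrix"],1).tolist(),np.round(i["extrinsics"],3).tolist())
E
```

```text
{'t': 0.0, 'q': array([-1.30799911e+00,  5.33799462e-02,  1.61429428e+00, -2.02128303e-05,
        1.47597636e+00, -1.18998152e-01]), 'dq': array([-0.00048649, -0.00014125, -0.00033677,  0.00116836,  0.00052672,
       -0.00269115]), 'effort': array([-3.62129802e-03, -3.93690062e+01, -3.70174956e+01, -5.18339730e-04,
        7.14440772e-03, -1.00087848e-05]), 'tool_pos': array([ 0.23279771, -0.57974295,  0.40344816]), 'tool_rot': array([-3.08250893e+00, -5.95700678e-01,  2.63573212e-04]), 'contact_force': array([-0.83709966, -0.4716409 , -0.5250808 ]), 'wrist_torque': array([-0.06635324,  0.01884464,  0.01895834]), 'grip_force': 0.0, 'opening': 0.08529362910182132}
side [[415.1, 0.0, 276.4], [0.0, 415.1, 214.0], [0.0, 0.0, 1.0]] [[-0.99, -0.056, 0.131, 0.366], [-0.143, 0.395, -0.907, 0.695], [-0.001, -0.917, -0.399, 0.413], [0.0, 0.0, 0.0, 1.0]]
top [[394.1, 0.0, 285.6], [0.0, 394.1, 212.1], [0.0, 0.0, 1.0]] [[0.003, -0.996, 0.085, 0.378], [-1.0, -0.003, -0.002, -0.081], [0.003, -0.085, -0.996, 0.891], [0.0, 0.0, 0.0, 1.0]]
```

View pics/top0.png

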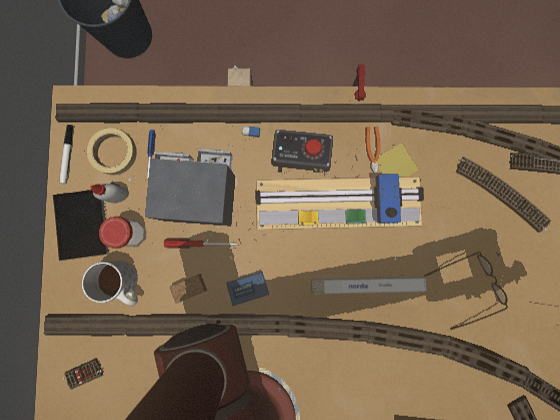

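View pics/side0.png

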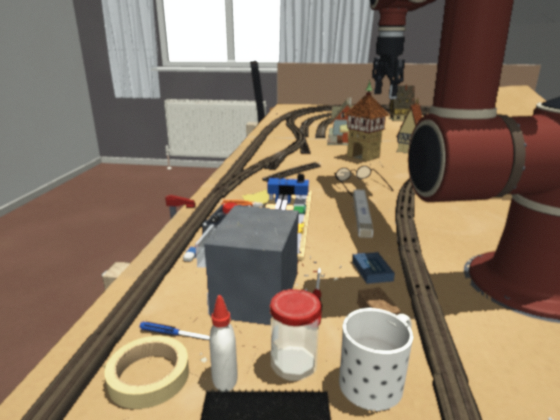

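The top view shows the stop at about (388,198), the green plate at (356,216) and the yellow at (308,217), so green comes first. The gauge's +y is roughly world +y (left in the image). The side view shows the stop at (288,187). Next I'll measure these.

```bash
cat > h.py <<'E'
from station import monitor, eyes
import cv2, numpy as np
def ray(n,px):
    i=eyes.camera_info(n);K=np.array(i["camera_matrix"]);E=np.array(i["extrinsics"])
    d=E[:3,:3]@np.linalg.inv(K)@[px[0],px[1],1]; return E[:3,3],d
def plane(n,px,z):
    c,d=ray(n,px); return c+d*(z-c[2])/d[2]
def tri(p,q):
    a,u=ray("top",p);b,v=ray("side",q)
    s=np.linalg.lstsq(np.c_[u,-v],b-a,rcond=None)[0]; A=a+u*s[0];B=b+v*s[1]; return (A+B)/2,np.linalg.norm(A-B)
R={"blue":((108,120,60),(122,255,255)),"yellow":((22,150,130),(33,255,255)),"green":((45,80,50),(80,255,255))}
def blobs(n,im,roi):
    x0,y0,x1,y1=roi; hsv=cv2.cvtColor(im,cv2.COLOR_RGB2HSV)[y0:y1,x0:x1]; out={}
    for k,(lo,hi) in R.items():
        cs,_=cv2.findContours(cv2.inRange(hsv,lo,hi),cv2.RETR_EXTERNAL,cv2.CHAIN_APPROX_SIMPLE)
        if cs:
            c=max(cs,key=cv2.contourArea)+np.array([x0,y0]); r=cv2.minAreaRect(c); out[k]=r
            print(n,k,np.round(r[0],1),np.round(r[1],1),round(r[2],1),"bbox",cv2.boundingRect(c))
    return out
E
python3 - <<'E'
from h import *
t=eyes.get_image("top");s=eyes.get_image("side")
blobs("top",t,(250,170,430,232)); blobs("side",s,(255,165,330,260))
cv2.imwrite("pics/a.png",cv2.resize(t[165:240,250:430],None,fx=4.4,fy=4.4,interpolation=cv2.INTER_CUBIC)[:,:,::-1])
cv2.imwrite("pics/b.png",cv2.resize(s[165:255,250:330],None,fx=6.6,fy=6.6,interpolation=cv2.INTER_CUBIC)[:,:,::-1])
E
```

```text
top blue [389.4 198. ] [47.3 19.2] 87.1 bbox (379, 174, 22, 49)
top yellow [308.1 217.1] [12.8 19. ] 86.8 bbox (299, 211, 20, 14)
top green [355.5 216.5] [12.4 18.2] 85.6 bbox (346, 210, 20, 13)
side blue [287.5 188. ] [20. 39.] 90.0 bbox (268, 178, 40, 21)
side yellow [300.  227.5] [7. 4.] 90.0 bbox (298, 224, 5, 8)
side green [299. 209.] [ 6. 10.] 90.0 bbox (294, 206, 11, 7)
```

View pics/a.png

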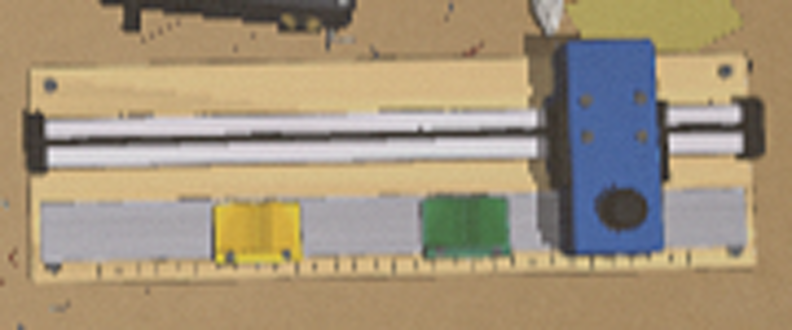

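View pics/b.png

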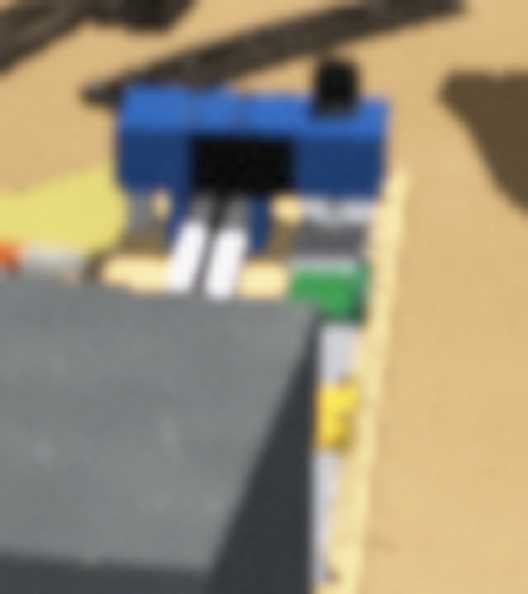

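Crop a shows the stop's top face with corners at (568,40), (655,40), (663,250) and (572,253), and the board corners at (30,68), (750,53), (755,268) and (35,282). The black pad stands right of the stop at x≈666. Crop b shows the top +y edge of the stop from (120,130) to (386,140), with the knob at (338,85).

```bash
python3 - <<'E'
from h import *
np.set_printoptions(precision=4,suppress=True)
A=lambda x,y:(250+(x+.5)/4.4-.5,165+(y+.5)/4.4-.5); B=lambda x,y:(250+(x+.5)/6.6-.5,165+(y+.5)/6.6-.5)
for a,b in(((568,40),(120,130)),((572,253),(386,140)),((622,209),(338,62)),((213,240),(318,418)) ): print("tri",*tri(A(*a),B(*b)))
bd=np.array([plane("top",A(*p),.012)[:2] for p in((30,68),(750,53),(755,268),(35,282))]);print("board",bd,bd.mean(0))
u=(bd[0]+bd[3]-bd[1]-bd[2]);L=np.linalg.norm(u)/2;u/=np.linalg.norm(u);v=np.array([u[1],-u[0]]);print("len",L,"axis y",u,"ang from +y deg",np.degrees(np.arctan2(-u[0],u[1])))
c=bd.mean(0)
for n,p,z in(("stopTL",(568,40),.066),("stopTR",(655,40),.066),("stopBR",(663,250),.066),("stopBL",(572,253),.066),("padR",(667,142),.064),("knob",(622,209),.086),("yel",(257,232),.019),("gre",(466,227),.019)):
    q=plane("top",A(*p),z)[:2]; print(n,q,"gauge xy",(q-c)@v,(q-c)@u)
print("pad gauge->world helper",c,u,v)
E
```

```text
tri [ 0.5298 -0.2806  0.0641] 0.002135477049902341
tri [ 0.4275 -0.2804  0.065 ] 0.0006217024887351744
tri [ 0.4472 -0.2982  0.0891] 0.0005463012215845112
tri [ 0.4359 -0.1103  0.0288] 0.00016640474190071674
board [[ 0.5251 -0.0172]
 [ 0.534  -0.3864]
 [ 0.4236 -0.386 ]
 [ 0.4155 -0.0207]] [ 0.4746 -0.2026]
len 0.36738361974212863 axis y [-0.0232  0.9997] ang from +y deg 1.3292217860660285
stopTL [ 0.5305 -0.2801] gauge xy 0.05412881134935725 -0.07876196960351248
stopTR [ 0.5306 -0.322 ] gauge xy 0.053287715827086066 -0.12068844221368656
stopBR [ 0.4293 -0.3236] gauge xy -0.04803889501940152 -0.11997078134648473
stopBL [ 0.4278 -0.2802] gauge xy -0.04858602246369293 -0.07650812338230566
padR [ 0.4814 -0.3273] gauge xy 0.003967955877432716 -0.12483056542185032
knob [ 0.4472 -0.299 ] gauge xy -0.029621146735004825 -0.0958047086473736
yel [ 0.4407 -0.1328] gauge xy -0.03220233867041596 0.07050294301540433
gre [ 0.4436 -0.2383] gauge xy -0.031819524975900765 -0.034967549786798745
pad gauge->world helper [ 0.4746 -0.2026] [-0.0232  0.9997] [0.9997 0.0232]
```

>>> step_arm(
  commands=[
    [0,[40,-12,0],5],
    [0,[85,-27,0],10],
    [0,[130,-41,0],15],
    [0,[175,-55,0],20.6],
    [0,[220,-69,0],20.6],
    [0,[265,-83,0],20.6],
    [0,[300,-94,0],20.6],
    [0,[308,-97,0],20.6],
    [0,[308,-97,0],20.6],
    [0,[308,-97,40],20.6],
    [0,[308,-97,80],20.6],
    [0,[308,-97,80],20.6],
  ],
)

```text
t: 1.7
tool_pos: [0.4806, -0.3752, 0.3204]
tool_rot: [-3.136, -0.032, 0.01]
contact_force: [0.4, -0.9, -0.0]
opening: -0.0003
grip_force: 0.0
```

>>> step_arm(
  commands=[
    [0,[2,0,40],0],
    [0,[2,0,75],0],
    [0,[2,0,97],0],
    [0,[2,0,97],0],
    [0,[2,0,97],0],
  ],
)

```text
t: 2.33
tool_pos: [0.4851, -0.376, 0.2298]
tool_rot: [3.139, 0.035, 0.003]
contact_force: [0.5, 0.3, -0.4]
opening: -0.0
grip_force: 0.0
```

```bash
python3 - <<'E'
from h import *
t=eyes.get_image("top");s=eyes.get_image("side")
a=cv2.resize(t[130:250,250:430],None,fx=3,fy=3);b=cv2.resize(s[110:260,255:320],(156,360))
cv2.imwrite("pics/c.png",np.hstack([a,b])[:,:,::-1])
print(monitor.get_obs()["tool_pos"],monitor.get_obs()["tool_rot"])
E
```

```text
[ 0.48518682 -0.37586085  0.22999077] [3.13881463 0.03485691 0.00404448]
```

View pics/c.png

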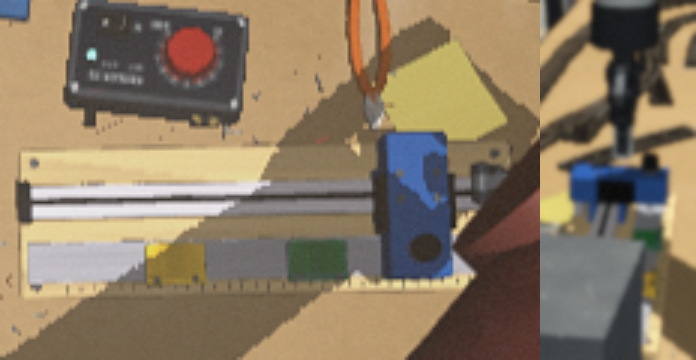

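>>> step_arm(
  commands=[
    [0,[-1,-8,7],0],
    [0,[-1,-16,7],0],
    [0,[-1,-24,7],0],
    [0,[-1,-30,7],0],
    [0,[-1,-34,7],0],
    [0,[-1,-38,7],0],
    [0,[-1,-42,7],0],
    [0,[-1,-46,7],0],
    [0,[-1,-50,7],0],
    [0,[-1,-54,7],0],
    [0,[-1,-54,7],0],
  ],
)

```text
t: 3.8
tool_pos: [0.4823, -0.3208, 0.2206]
tool_rot: [-3.141, -0.035, 0.0]
contact_force: [-0.5, -0.9, -0.4]
opening: -0.0
grip_force: 0.0
```

```bash
cat > look.py <<'E'
from h import *
t=eyes.get_image("top"); r=blobs("top",t,(250,170,430,232)); blobs("side",eyes.get_image("side"),(255,165,330,260))
p=monitor.get_obs(); print(p["tool_pos"],p["contact_force"])
c=np.array([.4746,-.2026]);u=np.array([-.0232,.9997])
print({k:round(float((plane("top",v[0],{"blue":.066,"yellow":.018,"green":.018}[k])[:2]-c)@u),4) for k,v in r.items()})
E
python3 look.py
```

```text
top blue [371.8 199.8] [7.6 5.4] 18.4 bbox (369, 196, 8, 7)
top yellow [308.  217.5] [11. 18.] 90.0 bbox (299, 212, 19, 12)
top green [355. 215.] [16. 10.] 0.0 bbox (347, 210, 17, 11)
side blue [286.5 192. ] [20. 39.] 90.0 bbox (267, 182, 40, 21)
side yellow [300.5 231. ] [4. 3.] 90.0 bbox (299, 229, 4, 5)
side green [299.  209.5] [ 7. 10.] 90.0 bbox (294, 206, 11, 8)
[ 0.48231332 -0.32109022  0.22061497] [-0.13916466  0.4601318  -0.93707239]
{'blue': -0.0618, 'yellow': 0.0705, 'green': -0.034}
```

>>> step_arm(
  commands=[
    [0,[0,-4,0],0],
    [0,[0,-8,0],0],
    [0,[0,-12,0],0],
    [0,[0,-16,0],0],
    [0,[0,-20,0],0],
    [0,[0,-24,0],0],
    [0,[0,-28,0],0],
    [0,[0,-32,0],0],
    [0,[0,-36,0],0],
  ],
)

```text
t: 5.03
tool_pos: [0.4815, -0.2863, 0.221]
tool_rot: [3.136, 0.035, 0.001]
contact_force: [-0.4, -8.5, -3.5]
opening: 0.0002
grip_force: 4.1
```

>>> step_arm(
  commands=[
    [0,[0,-3,0],0],
    [0,[0,-6,0],0],
    [0,[0,-9,0],0],
    [0,[0,-11,0],0],
  ],
)

```text
t: 5.52
tool_pos: [0.4813, -0.2755, 0.2209]
tool_rot: [3.134, 0.037, 0.001]
contact_force: [-0.6, -13.9, -5.3]
opening: 0.0003
grip_force: 6.8
```

>>> step_arm(
  commands=[
    [0,[0,-3,0],0],
    [0,[0,-6,0],0],
    [0,[0,-9,0],0],
    [0,[0,-12,0],0],
    [0,[0,-15,0],0],
    [0,[0,-15,0],0],
  ],
)

```text
t: 6.28
tool_pos: [0.481, -0.2585, 0.2205]
tool_rot: [-3.14, -0.036, 0.0]
contact_force: [0.1, -0.5, 0.4]
opening: 0.0002
grip_force: 0.0
```

```bash
python3 look.py; python3 - <<'E'
from h import *
t=eyes.get_image("top");s=eyes.get_image("side")
a=cv2.resize(t[165:240,250:430],None,fx=2.2,fy=2.2);b=cv2.resize(s[165:255,250:330],None,fx=6,fy=6)
cv2.imwrite("pics/d.png",np.hstack([np.pad(a,((0,375),(0,0),(0,0)))[:540,:],b][:2])[:,-790:,::-1])
E
```

```text
top blue [341.5 182.5] [7.2 4.6] 21.8 bbox (339, 179, 6, 8)
top yellow [308. 217.] [12. 18.] 90.0 bbox (299, 211, 19, 13)
side blue [284.  198.5] [42. 17.] 0.0 bbox (263, 190, 43, 18)
side yellow [300.5 230.5] [3. 5.] 0.0 bbox (299, 228, 4, 6)
side green [301.5 211. ] [4. 3.] 90.0 bbox (300, 209, 4, 5)
[ 0.4809986  -0.25873195  0.22050364] [-0.74820993 -0.27066345  0.72763727]
{'blue': 0.0007, 'yellow': 0.0705}
```

View pics/d.png

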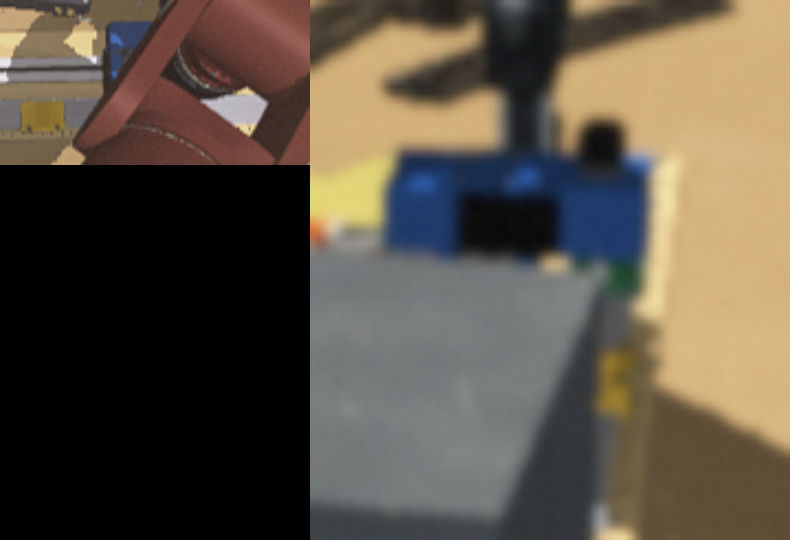

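The crop shows the stop past the green plate, with its leading edge at about column 338 in the top view. It has about 82 mm to go to the yellow notch. I'll push on slowly.

>>> step_arm(
  commands=[
    [0,[0,-5,0],0],
    [0,[0,-10,0],0],
    [0,[0,-15,0],0],
    [0,[0,-20,0],0],
    [0,[0,-25,0],0],
    [0,[0,-30,0],0],
    [0,[0,-34,0],0],
    [0,[0,-38,0],0],
    [0,[0,-42,0],0],
    [0,[0,-46,0],0],
    [0,[0,-48,0],0],
    [0,[0,-50,0],0],
  ],
)

```text
t: 7.98
tool_pos: [0.4798, -0.2091, 0.2206]
tool_rot: [-3.141, -0.035, 0.0]
contact_force: [-0.6, -0.6, 0.3]
opening: 0.0001
grip_force: 0.2
```

```bash
python3 look.py; python3 - <<'E'
from h import *
t=eyes.get_image("top")
cv2.imwrite("pics/e.png",cv2.resize(t[165:240,250:360],None,fx=7,fy=7,interpolation=cv2.INTER_CUBIC)[:,:,::-1])
E
```

```text
top blue [318.3 182.9] [6.7 4. ] 26.6 bbox (316, 180, 6, 7)
top yellow [301. 216.] [8. 4.] 90.0 bbox (299, 212, 5, 9)
top green [355.4 216.1] [13.2 18.6] 85.9 bbox (346, 209, 20, 14)
side blue [282.  205.8] [44.1 16.2] 3.6 bbox (260, 198, 45, 18)
side yellow [300.5 231. ] [3. 4.] 0.0 bbox (299, 229, 4, 5)
[ 0.47983515 -0.20903143  0.22063044] [1.11232614 0.53709672 0.52070531]
{'blue': 0.0498, 'yellow': 0.086, 'green': -0.0348}
```

View pics/e.png

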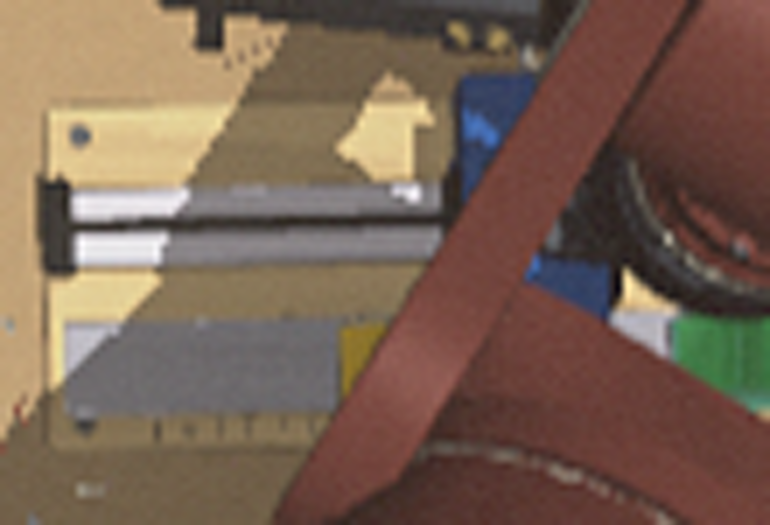

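The stop's leading edge is at crop (459,~80), which puts the stop about 36 mm short of the notch. I'll approach in small steps and watch the force.

>>> step_arm(
  commands=[
    [0,[0,-4,0],0],
    [0,[0,-8,0],0],
    [0,[0,-12,0],0],
    [0,[0,-16,0],0],
    [0,[0,-19,0],0],
    [0,[0,-22,0],0],
  ],
)

```text
t: 8.88
tool_pos: [0.4794, -0.1881, 0.2209]
tool_rot: [3.137, 0.036, 0.001]
contact_force: [-0.6, -7.5, -2.5]
opening: -0.0
grip_force: 4.0
```

>>> step_arm(
  commands=[
    [0,[0,-1.5,0],0],
    [0,[0,-3,0],0],
  ],
)

```text
t: 9.12
tool_pos: [0.4793, -0.1853, 0.2209]
tool_rot: [3.137, 0.035, 0.001]
contact_force: [-1.0, -8.7, -2.0]
opening: -0.0001
grip_force: 3.8
```

>>> step_arm(
  commands=[
    [0,[0,-1,0],0],
    [0,[0,-2,0],0],
  ],
)

```text
t: 9.38
tool_pos: [0.4792, -0.1833, 0.2209]
tool_rot: [3.137, 0.035, 0.001]
contact_force: [-1.4, -7.8, -2.4]
opening: -0.0002
grip_force: 4.1
```

>>> step_arm(
  commands=[
    [0,[0,-1,0],0],
    [0,[0,-2,0],0],
  ],
)

```text
t: 9.62
tool_pos: [0.4792, -0.1812, 0.2209]
tool_rot: [3.138, 0.035, 0.001]
contact_force: [-0.1, -6.8, -2.2]
opening: -0.0002
grip_force: 3.5
```

>>> step_arm(
  commands=[
    [0,[0,-1,0],0],
  ],
)

```text
t: 9.75
tool_pos: [0.4792, -0.1799, 0.2208]
tool_rot: [3.139, 0.035, 0.0]
contact_force: [-0.1, -5.5, -0.9]
opening: -0.0
grip_force: 2.3
```

>>> step_arm(
  commands=[
    [0,[0,-1,0],0],
  ],
)

```text
t: 9.88
tool_pos: [0.4791, -0.1783, 0.2208]
tool_rot: [3.141, 0.035, 0.0]
contact_force: [0.4, -0.4, -0.6]
opening: 0.0
grip_force: 0.2
```

>>> step_arm(
  commands=[
    [0,[0,-0.7,0],0],
    [0,[0,-0.7,0],0],
  ],
)

```text
t: 10.12
tool_pos: [0.4791, -0.1771, 0.2206]
tool_rot: [-3.14, -0.035, 0.0]
contact_force: [-0.6, 0.4, -0.1]
opening: 0.0004
grip_force: 0.0
```

>>> step_arm(
  commands=[
    [0,[0,-0.7,0],0],
    [0,[0,-0.7,0],0],
  ],
)

```text
t: 10.38
tool_pos: [0.4791, -0.1767, 0.2206]
tool_rot: [-3.141, -0.035, 0.0]
contact_force: [-0.1, 0.4, -0.0]
opening: 0.0
grip_force: 0.0
```

>>> step_arm(
  commands=[
    [0,[0,-0.7,0],0],
    [0,[0,-0.7,0],0],
  ],
)

```text
t: 10.62
tool_pos: [0.4791, -0.1761, 0.2207]
tool_rot: [-3.141, -0.035, 0.0]
contact_force: [0.0, 0.3, 0.0]
opening: -0.0001
grip_force: 0.0
```

The force has dropped to zero, so the stop has jumped ahead of the fingers. I'll back off, rise clear of the view and check.

>>> step_arm(
  commands=[
    [0,[0,10,0],0],
    [0,[0,30,0],0],
    [0,[0,60,0],0],
    [0,[0,100,0],0],
    [0,[0,140,-40],0],
    [0,[0,180,-80],0],
    [0,[0,230,-120],0],
    [0,[0,280,-150],0],
    [0,[0,320,-150],0],
    [0,[0,360,-150],0],
    [0,[0,370,-150],0],
    [0,[0,370,-150],0],
  ],
)

```text
t: 12.12
tool_pos: [0.4867, -0.5471, 0.3701]
tool_rot: [-3.14, -0.033, 0.001]
contact_force: [-0.1, -0.1, 0.7]
opening: 0.0002
grip_force: 0.0
```

```bash
python3 look.py; python3 - <<'E'
from h import *
t=eyes.get_image("top");s=eyes.get_image("side")
a=cv2.resize(t[165:240,250:400],None,fx=5,fy=5,interpolation=cv2.INTER_CUBIC);b=cv2.resize(s[165:265,250:330],(200,250))
cv2.imwrite("pics/f.png",a[:,:,::-1])
E
```

```text
top blue [309.  199.5] [47. 20.] 90.0 bbox (299, 176, 21, 48)
top green [361.3 211.8] [2.8 2.1] 45.0 bbox (360, 210, 4, 3)
side blue [281.3 211.8] [45.3 18.2] 3.2 bbox (259, 203, 46, 20)
side yellow [301.  228.5] [3.1 7.6] 9.5 bbox (299, 225, 5, 8)
[ 0.48727532 -0.54559859  0.37042449] [-0.00990856  0.01720278 -0.42230574]
{'blue': 0.0704, 'green': -0.0482}
```

View pics/f.png

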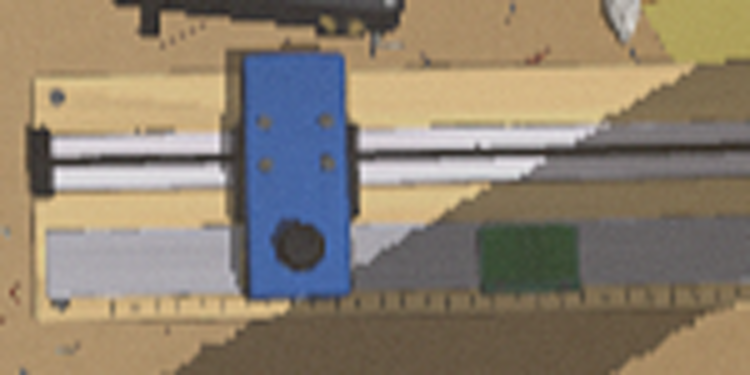

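The image shows the stop over the yellow plate, with its centre at gauge y = 0.0704 against 0.0705 measured for the notch. The arm is clear of everything.

```bash
python3 -c "
from station import finish_job; print(finish_job())"
```

```text
the job is handed in; nothing more can be done
None
```

The blue stop is seated in the yellow plate's notch (measured within about 1 mm of its middle along the rail), pushed through the green click on the way, and the arm is clear; the job is handed in, though no verdict came back.

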